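# Unlatch the store box, slide its hatch open and lay out the sanding block

## Robot

A 6-joint arm with a two-finger parallel gripper is mounted at the origin on a cart in front of the work surface, level with it; the furniture and walls round the work are solid. World frame = base frame: x ahead of the robot, y to its left, z up, the work surface at z = 0. Lengths are in mm, angles in rad, forces in N, time in s.
With the tool pointing down it reaches from about 275 to 750 mm from the base axis. Payload 10.2 kg.
Tool frame: the origin (TCP) lies at the very end of the fingers, on their centre line; the grasp point (between the pads) lies 19 mm behind it; z points along the fingers, y is the line along which they close (so a half turn about z gives the same grasp; the last joint's range is limited). The gripper opens to 85 mm and grips with 20 to 120 N. Pads are 22 mm wide; open, the fingers measure 114 mm over their backs; the gripper's body (76 mm by 85 mm) begins 54 mm behind the grasp point. The pads swing forward as they close: fully open they stand 13 mm farther back than shut.
Start: joints at [-1.347, 0.313, 1.498, -0, 1.331, -0.223], TCP at [226.832, -473.475, 231.294] pointing down, gripper open.
Joint ranges: [-2.94, 2.94], [-0.97, 2.17], [0.19, 2.56], [-1.23, 4.37], [0.02, 3.11], [-2.88, 2.88]. Speed limits (rad/s): [2.39, 2.39, 3.01, 3.14, 3.14, 3.14].

## Interface

Orientations are given as a unit quaternion [w, x, y, z].
In Python, from rig import telemetry, optics, ctrl gives the robot as it stands.
- The arm moves only by the tool servo_tool, never from a script. Its argument "deltas" is a list of rows, each a list of 3 entries, a list of its own where there are three numbers: the shift along the tool's x, y, z in units of 20 cm (1.0 is 20 cm), then the turn, a rotation vector about the tool's x, y, z in units of 90 degrees (1.0 is 90 degrees), then the opening, from 0 (shut) to 1 (fully open). A call has 1 to 8 rows; each row shifts and turns the commanded pose from where the row before left it, along the tool's axes as they then stand; what a row does not reach is not made up. A row lasts 1/10 s, in which the tool goes at most 50 mm and 8.59 degrees, less where a joint would pass 70% of its speed; a pose out of reach is approached as far as the arm can. A call with a number of a shift or a turn outside -1 to 1 is refused whole. A call with a gripper value outside its range is refused whole. The fingers move at their own pace and stop on an object; "squeeze" is the grip in N (left out, the last holds). Time passes only in rows, so rows that do not move let the fingers close. It gives the time, the measured TCP pose, the force, the opening and the grip force at its end, in the units of the state.
- telemetry.sense(): the state, without advancing time (a new reading comes with each control period).
- optics.capture(name): name is "scene" or "side" or "wrist"; returns the picture (384x512x3 uint8, blue, green, red); there is no depth.
- optics.camera_model(name): a dict with "vfov" (degrees; the focal length in pixels is half the picture's height over the tangent of half this angle, whatever the lens; pixels are square), "cx", "cy" (the principal point, pixels), "dist" ([k1, k2, p1, p2, k3] as OpenCV has them; the pictures are not rectified), "R" (3x3) and "t" (3): a world point X has camera coordinates R X + t; the wrist camera has in their place "mount" (4x4, takes a point from camera to tool coordinates, whose origin is the TCP and whose axes are the flange's). Camera axes: x right, y down, z forward; pixel columns grow to the right and rows downward; lengths in mm; the calibration is good to about 2 mm. A picture is of the moment at which its call begins: read the wrist's pose just before it. camera_model takes no time and is no camera call.
- ctrl.finish_job(): hands the job in; it is judged then, once.
The state is a dict: "time_s": time; "joints": joint angles; "dq": joint speeds; "tau": joint torques, N m; "eef_pos": TCP position; "ee_rot": TCP orientation; "force": force on the tool from outside, world axes, zero at the start; "wrist_torque": the same for the moment, N m; "grip_width": opening from 0.0 (shut) to 1.0 (fully open); "grip_force": force on a finger pad.
Only numpy, scipy, OpenCV 4.12 (cv2) and the standard library are available. Lean on these libraries where they do the work, as an engineer would, in place of code of your own. Each camera call takes 0.05 s, during which the arm holds its last target. There are 200 camera calls.

## Task

The sanding block is shut in the plywood store box. Pull the black T-handle up against its spring, turn it counter-clockwise (seen from above) and let it snap down into its other notch; then lift the hatch out of its recess by its steel bar, slide it along its channels until the well is uncovered and leave it lying there. Take out the sanding block and lay it flat on the floor of the wooden tray, without disturbing the other things on the table.

Things in the scene. Friction and masses are not known exactly. Their poses are not given: they have to be found in the camera images.
- store_box: plywood box fixed to the table, 198 (x) x 348 (y) mm, its deck 60 mm high. Origin: centre of its underside, z up. From -y to +y: the catch (axis at x = 0, y = -128 mm), the hatch in its recess over the well (centre y = -34), the parking deck (y = 32 to 164), an end stop. The hatch slides towards +y, away from the catch.
- park (a point): middle of the parking deck's top (box x = 0, y = 98, z = 60 mm), axes as the box's. Aluminium channels run along y on both long sides, over hatch and parking deck: inner faces at x = +-85 mm, 22 mm tall, lips reaching in to x = +-78 from 16 to 22 mm above the deck, so the hatch cannot be taken straight out upward.
- well_floor (a point): centre of the floor of the well on which the sanding block lies, 20 mm above the table, 40 mm below the deck. The well is 150 (x) x 112 (y) mm. Axes as the store box's.
- catch (a joint): turn of the catch about its upright axis, rad: 0 = locked, the steel tongue (46 mm long) lies over the hatch's edge; grows counter-clockwise from above; 1.31 (75 degrees) = free, tongue clear of the hatch. It turns together with the T-handle; about 0.05 rad of play in each notch; end stops at -0.06 and 1.37.
- pull (a joint): height of the T-handle above its seated position, m: 0 = tooth down in a notch, at most 0.018; it must be above 0.010 to turn out of a notch (lift about 15 mm). A spring pulls it down with 6 N when down, 10 N when up. Between the notches the tooth rests on the index plate with this at about 0.010.
- handle_mid (a point): centre of the black T-handle's bar (64 mm long, 14 thick, 22 tall), on the catch's axis, 47 mm above the deck when seated; rises and turns with the handle. Its y axis runs along the bar (at catch = 0 along the box's y), z up. Below the bar is a 12 mm thick stem; free space 28 mm down from this point.
- hatch: loose wooden plate 166 (x) x 128 (y) x 8 mm, 0.2 to 0.45 kg, with a steel bar handle. Origin: centre of its underside; axes as the box's. In the box's frame it starts at y = -34, z = 52 mm in a recess 8 mm deep, flush with the deck; lying on the parking deck z = 60, y up to 100 at the stop (134 mm of slide; well fully uncovered after 120). To slide it, lift it 9 to 15 mm: 12 is good.
- hatch_bar (a point): centre of the hatch's bar handle, 43 mm above the hatch's underside; the bar runs along the hatch's x axis, 84 mm long, 14 x 14 mm in section, 28 mm free below it.
- sanding_block: loose wood and cork sanding block 48 (x) x 88 (y) x 30 mm, 0.04 to 0.09 kg, starts in the well, its long side roughly along the box's y. Origin: centre of its underside.
- tray: shallow wooden tray fixed to the table, outside 170 (x) x 150 (y) x 22 mm, walls and floor 6 mm thick. Origin: centre of its underside.
- tray_in (a point): centre of the tray's inner floor, 6 mm above the table; clear area 158 (x) x 138 (y) mm.
- jar_bare_1: bystander: bare wooden jar, 67 mm across, 58 mm tall, behind the store box. Origin: centre of its underside.
- jar_primed: bystander: off-white jar, 65 mm across, 56 mm tall, behind the store box. Origin: centre of its underside.
- jar_hex: bystander: painted jar, 63 mm across, 54 mm tall, in front of the tray. Origin: centre of its underside.
- spin_top_0: bystander: spinning top, 43 mm across, 54 mm tall, in front of the store box. Origin: centre of its underside.
- tape_roll: bystander: roll of tape lying flat, 86 mm across, 24 mm tall, at the left of the store box's front. Origin: centre of its underside.
Things that resemble listed ones, but are neither listed nor needed, are in the scene too. Several things have the shape of the hatch; the one meant has the colours described above.

How it is judged (in metres and radians):
On the way, in this order (a step that is already met when the one before it is completed fails the run):
1. the T-handle is pulled up out of its notch (value of joint pull above 0.0105 m), for 0.1 s.
2. the T-handle has snapped down into the other notch, the hatch still in its recess (value of joint catch above 1.15 rad and value of joint pull below 0.003 m and z of hatch in the frame of store_box below 0.055 m and y of hatch in the frame of store_box below -0.029 m), for 0.2 s.
3. the hatch has been slid off the well and lies on the parking deck in its channels (y of hatch in the frame of store_box above 0.076 m and z of hatch in the frame of store_box between 0.056 and 0.064 m), for 0.2 s.
At the end, for the whole second after the job is handed in: Handle seated (within 3 mm) in its free notch (catch over 1.15 rad); hatch flat on the parking deck, 110 mm or more from its recess position; block flat (0.1 rad) on the tray's floor (within 5 mm), centre within 60 mm in x and 50 mm in y of the tray's centre, at rest (all of step 3 and value of joint catch above 1.15 rad and value of joint pull below 0.003 m and angle between hatch's own z axis and vertical below 0.06 rad and x of sanding_block in the frame of tray_in between -0.06 and 0.06 m and y of sanding_block in the frame of tray_in between -0.05 and 0.05 m and z of sanding_block in the frame of tray_in below 0.005 m and angle between sanding_block's own z axis and vertical below 0.1 rad and linear speed of sanding_block below 0.02 m/s); the robot touches nothing.
It fails at once if a bystander is pushed more than 30 mm or knocked over (distance of any of jar_bare_1, jar_primed, jar_hex, spin_top_0, tape_roll from where it was at the start of the episode above 0.03 m or angle between any of jar_bare_1, jar_primed, jar_hex, spin_top_0's own z axis and vertical above 0.6 rad).
It also fails if it takes over 51 s, if anything falls off the work surface, if the arm or the gripper's body presses on something with over 40 N, if the wrist force passes 120 N, or if a joint passes its speed limit or range.

## Working session

There is one attempt and no reset: what is moved stays moved. The work goes in short steps, Python scripts to look and compute and a tool call to move; the robot and the scene stay as the last step left them, time stands still between calls to the robot, and variables do not carry over. Pictures are saved under pics/ and viewed, at most 10 in all, crops included, and the job is handed in when it is done.

Besides the shell and the picture viewer there is one more tool, called as a command line: name --argument value ..., lists and objects as JSON in quotes. servo_tool: Moves the arm, as the interface text tells. Its arguments: {"type":"object","properties":{"deltas":{"type":"array"},"squeeze":{"type":"number"}},"required":["deltas"]}

```bash
mkdir -p pics; ls
python3 - <<'E'
from rig import telemetry, optics
import cv2,numpy as np
s=telemetry.sense();print(s)
a=optics.capture("scene");b=optics.capture("side")
cv2.imwrite("pics/scene.png",a);cv2.imwrite("pics/side.png",b)
for n in("scene","side","wrist"):print(n,optics.camera_model(n))
E
```

```text
pics
{'time_s': 0.0, 'joints': array([-1.34738128e+00,  3.13449474e-01,  1.49844526e+00, -3.24671918e-06,
        1.33100777e+00, -2.23396222e-01]), 'dq': array([ 1.30566981e-03, -9.79819706e-04, -1.47231622e-05, -1.25723287e-03,
        7.61509923e-04, -2.68468063e-04]), 'tau': array([ 1.15571152e-04, -4.12265897e+01, -2.59742457e+01, -1.85445106e-04,
        4.20048207e-03, -1.51817716e-06]), 'eef_pos': array([ 226.77882173, -473.20305313,  230.73227043]), 'ee_rot': array([-6.54925978e-04,  9.75148286e-01,  2.21552230e-01, -1.58282349e-06]), 'force': array([-0.23852852, -0.89525216,  0.30955968]), 'wrist_torque': array([ 0.0444283 , -0.00567989,  0.03931705]), 'grip_force': 0.0, 'grip_width': 1.0021472846711639}
scene {'vfov': 42.26414538580764, 'cx': 252.60357013884737, 'cy': 192.25450732990578, 'dist': array([-0.0811256,  0.       ,  0.       ,  0.       ,  0.       ]), 'R': array([[-0.82408938, -0.56634224, -0.01153974],
       [-0.34802022,  0.52227051, -0.77853416],
       [ 0.44694365, -0.63756567, -0.62749613]]), 't': array([ 446.47763315,  249.39873299, 1195.02343043])}
sid
[... 183 characters left out ...]
4633, -0.13435958, -0.01307915],
       [-0.06441853, -0.38545701, -0.92047441],
       [ 0.1186331 ,  0.91289123, -0.39058391]]), 't': array([-531.75794027,  120.29739611, 1082.964108  ])}
wrist {'vfov': 67.383981019497, 'cx': 258.10966643605593, 'cy': 192.0774648581685, 'dist': array([-0.0304668,  0.       ,  0.       ,  0.       ,  0.       ]), 'mount': array([[-6.20626074e-04, -9.48122458e-01, -3.17904733e-01,
         8.21302698e+01],
       [ 9.99999266e-01, -9.19206237e-04,  7.89212720e-04,
         1.15617034e-01],
       [-1.04049032e-03, -3.17904010e-01,  9.48122333e-01,
        -1.42706530e+02],
       [ 0.00000000e+00,  0.00000000e+00,  0.00000000e+00,
         1.00000000e+00]])}
```

View pics/scene.png

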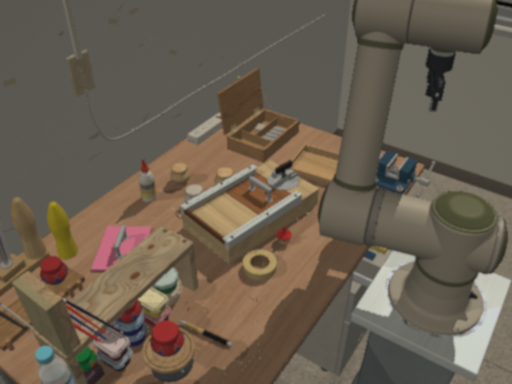

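View pics/side.png

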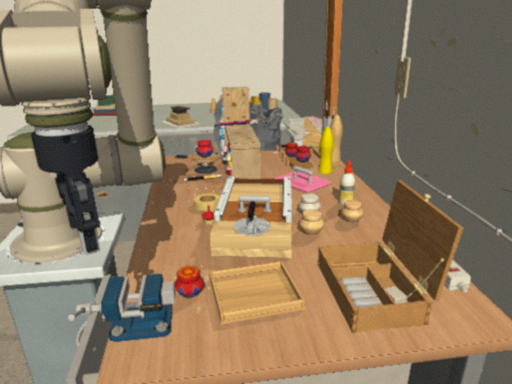

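The scene view shows the box at (250,210), with the catch at its right end (285,170), the hatch bar at (262,185) and the tray at (318,163). The side view shows the box at (252,220), the tray at (255,290) and the red jar_hex at (190,282). Two things have the hatch's shape. The pink plate with a grey handle, scene (122,245), lies loose on the table. The brown plate with a steel bar, scene (262,190), sits in the box next to the catch. The brown one fits the description, and I'll confirm it in an enlarged crop.

Run:
```python
import cv2,numpy as np
a=cv2.imread("pics/scene.png")[140:260,170:350];b=cv2.imread("pics/side.png")[165:325,170:310]
A=cv2.resize(a,None,fx=4,fy=4,interpolation=cv2.INTER_CUBIC)[:, :720]
B=cv2.resize(b,None,fx=3.7,fy=3.7,interpolation=cv2.INTER_CUBIC)
cv2.imwrite("pics/a.png",A);cv2.imwrite("pics/b.png",B)
```

```text
(no output)
```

View pics/a.png

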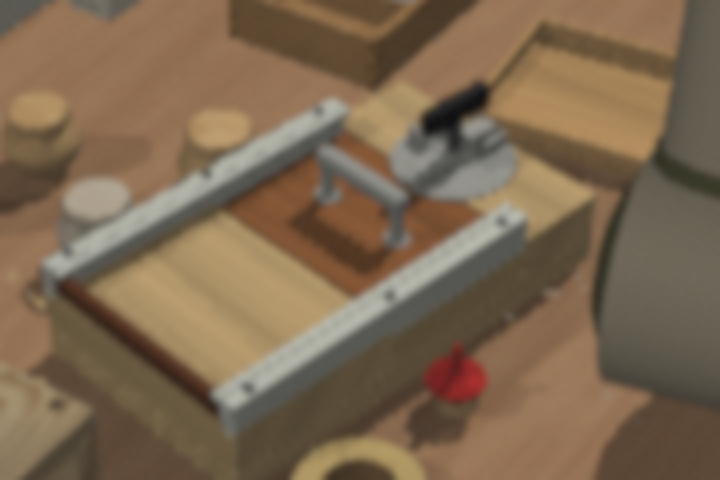

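View pics/b.png

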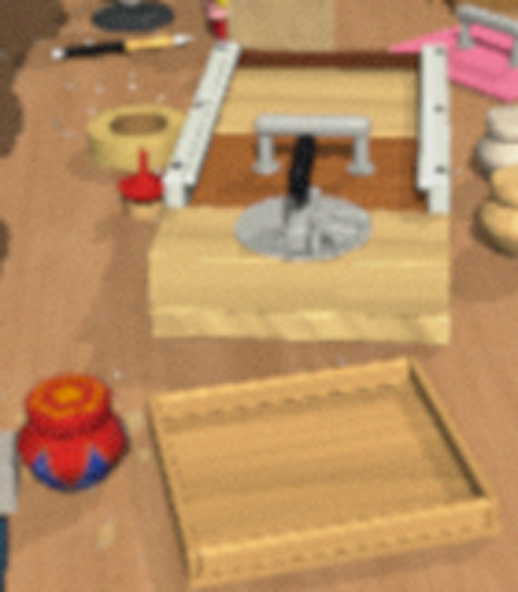

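The crops confirm it: the brown hatch with the steel bar is in the box's recess, scene crop a (363,175), next to the black T-handle at a (455,107). The pink plate lies outside on the table and is the lookalike. In side crop b the handle bar is at (301,168), the hatch bar at (312,125), and the tray's corners are at (152,400), (408,362), (492,500) and (195,575).

```bash
cat > h.py <<'E'
import cv2,numpy as np
from rig import optics,telemetry
from scipy.spatial.transform import Rotation as Rn
def ray(n,uv,pose=None,size=(384,512)):
    m=optics.camera_model(n);f=size[0]/2/np.tan(np.radians(m["vfov"]/2))
    K=np.array([[f,0,m["cx"]],[0,f,m["cy"]],[0,0,1.]])
    p=cv2.undistortPoints(np.array([[uv]],float),K,m["dist"])[0,0]
    d=np.array([p[0],p[1],1.])
    if n=="wrist":
        pos,q=pose;R=Rn.from_quat(np.roll(q,-1)).as_matrix();M=m["mount"]
        return R@M[:3,3]+pos, R@M[:3,:3]@d
    return -m["R"].T@m["t"], m["R"].T@d
def onz(n,uv,z,pose=None):
    o,d=ray(n,uv,pose);return o+d*(z-o[2])/d[2]
def tri(r1,r2):
    A=[];b=[]
    for o,d in(r1,r2):
        d=d/np.linalg.norm(d);P=np.eye(3)-np.outer(d,d);A.append(P);b.append(P@o)
    return np.linalg.lstsq(np.vstack(A),np.hstack(b),rcond=None)[0]
E
python3 - <<'E'
from h import *
np.set_printoptions(precision=1,suppress=True)
A=lambda u,v:((u+.5)/4-.5+170,(v+.5)/4-.5+140)
B=lambda u,v:((u+.5)/3.7-.5+170,(v+.5)/3.7-.5+165)
print("T",tri(ray("scene",A(455,107)),ray("side",B(301,168))),onz("scene",A(455,107),107),onz("side",B(301,168),107))
print("bar",tri(ray("scene",A(363,175)),ray("side",B(312,125))),onz("scene",A(363,175),95),onz("side",B(312,125),95))
for p in[(258,124),(366,126)]:print("barend side",onz("side",B(*p),95))
for p in[(322,150),(403,198)]:print("barend scene",onz("scene",A(*p),95))
for p in[(152,400),(408,362),(492,500),(195,575)]:print("tray",onz("side",B(*p),22))
for p in[(152,258),(447,262)]:print("boxfront deck",onz("side",B(*p),60))
for p in[(155,338),(448,340)]:print("boxfront base",onz("side",B(*p),0))
for p in[(335,103),(520,212),(48,268),(222,400)]:print("chan",onz("scene",A(*p),82))
print("jarhex",onz("side",B(70,470),10),"top",onz("scene",A(455,385),30),"tape",onz("scene",A(360,465),24))
E
```

```text
T [ 513.6 -121.   104.3] [ 514.  -118.6  107. ] [ 511.  -128.8  107. ]
bar [532.5 -28.6  94. ] [533.4 -28.1  95. ] [531.  -32.4  95. ]
barend side [492.6 -24.2  95. ]
barend side [569.3 -40.6  95. ]
barend scene [573.8 -36.1  95. ]
barend scene [496.  -21.9  95. ]
tray [ 403.8 -256.9   22. ]
tray [ 562.3 -239.7   22. ]
tray [ 580.9 -379.6   22. ]
tray [ 419.8 -415.2   22. ]
boxfront deck [ 409.6 -150.4   60. ]
boxfront deck [ 597.8 -185.9   60. ]
boxfront base [ 408.2 -151.2    0. ]
boxfront base [ 600.3 -183.9    0. ]
chan [ 608.7 -103.2   82. ]
chan [428.7 -67.7  82. ]
chan [662.6 160.5  82. ]
chan [488.7 196.4  82. ]
jarhex [ 355.1 -302.1   10. ] top [402.6  57.5  30. ] tape [417.4 148.7  24. ]
```

Two measurements agree: T–bar spacing is 94 mm, as it must be, and the yaw is about -11.3°. Moving above the handle.

servo_tool --deltas '[[[0.17,-0.08,0],[0,0,0],1],[[0.17,-0.08,0],[0,0,0],1],[[0.17,-0.08,0],[0,0,0],1],[[0.17,-0.08,0],[0,0,0],1],[[0.17,-0.08,0],[0,0,0],1],[[0.17,-0.08,0],[0,0,0],1],[[0.17,-0.08,0],[0,0,0],1],[[0.17,-0.08,0],[0,0,0],1]]'

```text
time_s: 0.9
eef_pos: [417.5, -239.1, 231.1]
ee_rot: [-0.0, 0.975, 0.222, -0.0]
force: [0.8, -0.5, -0.3]
grip_width: 0.998
grip_force: 0.0
```

servo_tool --deltas '[[[0.17,-0.08,0],[0,0,0],1],[[0.17,-0.08,0],[0,0,0],1],[[0.17,-0.08,0],[0,0,0],1],[[0.17,-0.08,0],[0,0,0],1],[[0,0,0],[0,0,-0.09],1],[[0,0,0],[0,0,-0.09],1],[[0,0,0],[0,0,-0.09],1],[[0,0,0],[0,0,-0.09],1]]'

```text
time_s: 1.7
eef_pos: [511.7, -123.9, 230.9]
ee_rot: [-0.0, 0.873, 0.487, -0.0]
force: [0.4, -0.9, 0.8]
grip_width: 0.997
grip_force: 0.0
```

servo_tool --deltas '[[[0,0,0],[0,0,-0.09],1],[[0,0,0],[0,0,-0.09],1],[[0,0,0],[0,0,-0.05],1],[[0,0,0],[0,0,0],0.6],[[0,0,0],[0,0,0],0.6]]'

```text
time_s: 2.2
eef_pos: [511.8, -124.0, 231.1]
ee_rot: [-0.0, 0.774, 0.633, -0.0]
force: [0.5, -0.1, 0.5]
grip_width: 0.689
grip_force: 0.0
```

Run:
```python
from h import *
s=telemetry.sense();np.savez("w1.npz",p=s["eef_pos"],q=s["ee_rot"]);w=optics.capture("wrist");cv2.imwrite("pics/w1.png",w)
cv2.imwrite("pics/w1b.png",cv2.resize(w,(800,600),interpolation=cv2.INTER_CUBIC));print(s["eef_pos"],s["ee_rot"],s["dq"].max(),s["time_s"])
```

```text
[ 511.75442427 -123.99717388  231.10092614] [-2.02699342e-04  7.74009783e-01  6.33173600e-01 -7.80237913e-05] 0.001014157283830885 2.2
```

View pics/w1b.png

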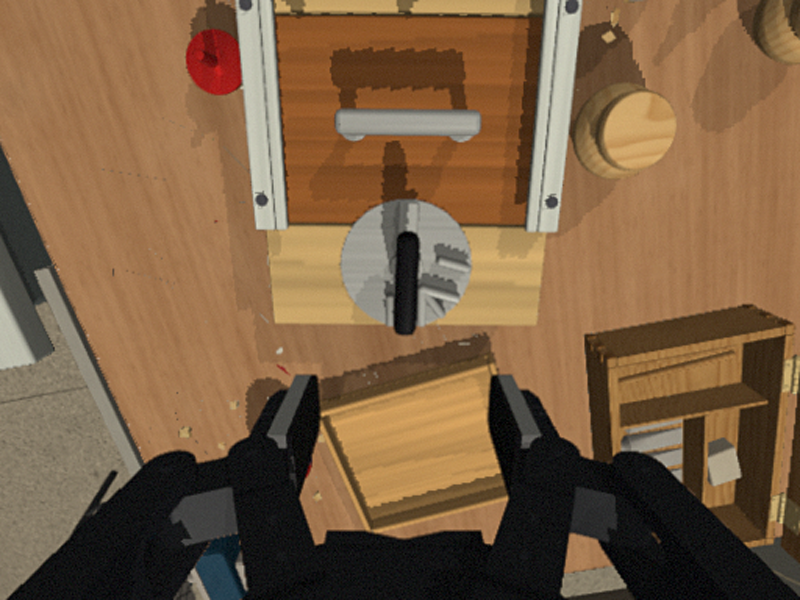

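The wrist view shows the T-bar from (408,235) to (405,330), the hatch bar from (338,120) to (479,121), and channel screws at (262,200), (551,202), (245,4) and (571,5). The tongue points at the hatch, so it is locked.

Run:
```python
from h import *
np.set_printoptions(precision=1,suppress=True)
d=np.load("w1.npz");P=(d["p"],d["q"])
f=lambda u,v,z:onz("wrist",((u+.5)*.64-.5,(v+.5)*.64-.5),z,P)
def seg(n,a,b,z):
    a,b=f(*a,z),f(*b,z);v=b-a;print(n,a,b,"mid",(a+b)/2,"len",np.linalg.norm(v),"ang",np.degrees(np.arctan2(v[1],v[0])))
seg("T",(405.5,331),(408,234),118)
seg("bar",(337,119),(480,119),102)
seg("scrL",(262,200),(245,4),82);seg("scrR",(551,202),(571,5),82);seg("scrX",(262,200),(551,202),82)
seg("front",(275,323),(538,325),60)
seg("trayL",(372,530),(322,412),22);seg("trayT",(322,412),(492,362),22)
R=Rn.from_quat(np.roll(d["q"],-1)).as_matrix();print(R)
```

```text
T [ 508.6 -147.8  118. ] [521.8 -89.3 118. ] mid [ 515.2 -118.5  118. ] len 59.89587240089839 ang 77.24357222970482
bar [494.9 -20.1 102. ] [574.  -36.1 102. ] mid [534.5 -28.1 102. ] len 80.67010595435829 ang -11.449020194710965
scrL [433.7 -55.6  82. ] [456.   52.1  82. ] mid [444.9  -1.8  82. ] len 109.9944150020775 ang 78.34075176337119
scrR [614.7 -93.6  82. ] [637.6  14.9  82. ] mid [626.1 -39.4  82. ] len 110.85694453681181 ang 78.08932898916791
scrX [433.7 -55.6  82. ] [614.7 -93.6  82. ] mid [524.2 -74.6  82. ] len 184.88076047995227 ang -11.856141640016043
front [ 409.4 -145.6   60. ] [ 602.7 -186.5   60. ] mid [ 506. -166.   60.] len 197.55242236279923 ang -11.952144122897531
trayL [ 425.4 -392.2   22. ] [ 411.7 -249.3   22. ] mid [ 418.6 -320.7   22. ] len 143.59652044021536 ang 95.49134340880572
trayT [ 411.7 -249.3   22. ] [ 568.9 -230.2   22. ] mid [ 490.3 -239.7   22. ] len 158.3376466873309 ang 6.918385982330391
[[ 0.2  1.  -0. ]
 [ 1.  -0.2  0. ]
 [ 0.  -0.  -1. ]]
```

servo_tool --deltas '[[[0.022,0.013,0.18],[0,0,0],0.6],[[0,0,0.18],[0,0,0],0.6],[[0,0,0.18],[0,0,0],0.6],[[0,0,0.175],[0,0,0],0.6],[[0,0,0],[0,0,0],0.6],[[0,0,0],[0,0,0],0],[[0,0,0],[0,0,0],0],[[0,0,0],[0,0,0],0]]' --squeeze 60

```text
time_s: 3.05
eef_pos: [514.4, -120.3, 90.4]
ee_rot: [-0.0, 0.773, 0.634, -0.001]
force: [-9.4, -0.2, 9.4]
grip_width: 0.154
grip_force: 58.3
```

servo_tool --deltas '[[[0,0,0],[0,0,0],0],[[0,0,0],[0,0,0],0],[[0,0,0],[0,0,0],0]]'

```text
time_s: 3.35
eef_pos: [514.4, -120.4, 90.4]
ee_rot: [-0.0, 0.773, 0.634, -0.001]
force: [-12.9, -0.1, 12.0]
grip_width: 0.154
grip_force: 59.2
```

servo_tool --deltas '[[[0,0,-0.04],[0,0,0],0],[[0,0,-0.045],[0,0,0],0],[[0,0,0],[0,0,0],0],[[0,0,0],[0,0,0],0]]'

```text
time_s: 3.75
eef_pos: [514.3, -120.3, 105.4]
ee_rot: [-0.001, 0.773, 0.634, -0.001]
force: [-4.8, -2.9, -10.1]
grip_width: 0.153
grip_force: 58.7
```

servo_tool --deltas '[[[0,0,0],[0,0,-0.07],0],[[0,0,0],[0,0,-0.07],0],[[0,0,0],[0,0,-0.07],0],[[0,0,0],[0,0,-0.07],0],[[0,0,0],[0,0,-0.07],0],[[0,0,0],[0,0,-0.07],0],[[0,0,0],[0,0,-0.07],0],[[0,0,0],[0,0,-0.07],0]]'

```text
time_s: 4.55
eef_pos: [513.7, -120.2, 104.9]
ee_rot: [-0.002, 0.428, 0.904, -0.001]
force: [-7.9, -3.9, -10.5]
grip_width: 0.153
grip_force: 58.7
```

servo_tool --deltas '[[[0,0,0],[0,0,-0.07],0],[[0,0,0],[0,0,-0.07],0],[[0,0,0],[0,0,-0.07],0],[[0,0,0],[0,0,-0.06],0],[[0,0,0],[0,0,0],0],[[0,0,0],[0,0,0],0]]'

```text
time_s: 5.15
eef_pos: [513.5, -120.4, 104.9]
ee_rot: [-0.002, 0.23, 0.973, -0.0]
force: [-8.3, -4.8, -10.1]
grip_width: 0.148
grip_force: 58.7
```

servo_tool --deltas '[[[0,0,0.03],[0,0,0],0],[[0,0,0.03],[0,0,0],0],[[0,0,0.015],[0,0,0],0],[[0,0,0],[0,0,0],0],[[0,0,0],[0,0,0],0]]'

```text
time_s: 5.65
eef_pos: [513.5, -120.4, 90.5]
ee_rot: [-0.002, 0.23, 0.973, -0.0]
force: [-11.1, -3.3, -3.0]
grip_width: 0.155
grip_force: 59.6
```

It's back at the seated height. Release and rise.

servo_tool --deltas '[[[0,0,0],[0,0,0],0.6],[[0,0,0],[0,0,0],0.6],[[0,0,0],[0,0,0],0.6],[[0,0,-0.2],[0,0,0],0.6],[[0,0,-0.2],[0,0,0],0.6],[[0,0,-0.2],[0,0,0],0.6],[[0,0,0],[0,0,0],0.6],[[0,0,0],[0,0,0],0.6]]'

```text
time_s: 6.45
eef_pos: [515.6, -120.2, 211.1]
ee_rot: [0.001, 0.23, 0.973, -0.0]
force: [-0.5, -0.3, -1.0]
grip_width: 0.599
grip_force: 0.0
```

Run:
```python
from h import *
s=telemetry.sense();np.savez("w2.npz",p=s["eef_pos"],q=s["ee_rot"]);w=optics.capture("wrist")
cv2.imwrite("pics/w2b.png",cv2.resize(w,(800,600),interpolation=cv2.INTER_CUBIC));print(s["eef_pos"],s["ee_rot"],s["force"])
```

```text
[ 515.57595392 -120.19222744  211.09560639] [ 1.11855789e-03  2.29968731e-01  9.73197364e-01 -1.46877780e-04] [-0.50228992 -0.29308803 -0.96014666]
```

View pics/w2b.png

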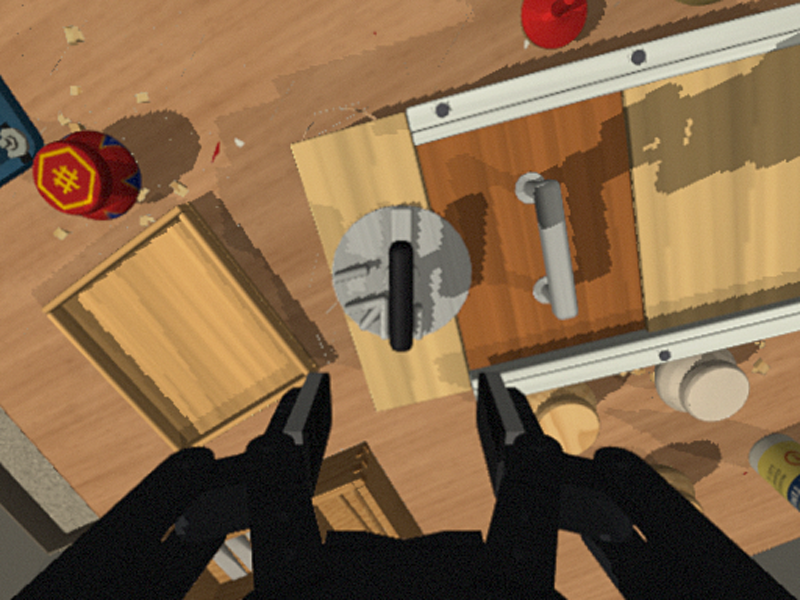

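The T-bar is vertical in the view, (401,240) to (401,350), about 75° from where it was, and the tongue is off the hatch. The hatch bar runs from (549,182) to (567,318). All four tray corners are visible: (183,207), (46,311), (183,446) and (315,373).

Run:
```python
from h import *
np.set_printoptions(precision=1,suppress=True)
d=np.load("w2.npz");P=(d["p"],d["q"])
f=lambda u,v,z:onz("wrist",((u+.5)*.64-.5,(v+.5)*.64-.5),z,P)
def seg(n,a,b,z):
    a,b=f(*a,z),f(*b,z);v=b-a;print(n,a,b,"mid",(a+b)/2,"len",np.linalg.norm(v),"ang",np.degrees(np.arctan2(v[1],v[0])))
seg("bar",(549,182),(567,318),102)
seg("T",(401,240),(401,351),118)
seg("scr",(443,110),(638,57),82)
c=np.array([f(u,v,22) for u,v in[(183,207),(46,311),(183,446),(315,373)]]);print(c,c.mean(0),np.linalg.norm(np.roll(c,-1,0)-c,axis=1))
```

```text
bar [493.3 -20.4 102. ] [572.7 -38.9 102. ] mid [533.  -29.6 102. ] len 81.54888752653913 ang -13.151350082845287
T [ 483.  -105.4  118. ] [ 540.6 -134.4  118. ] mid [ 511.8 -119.9  118. ] len 64.5026712277139 ang -26.73153354156635
scr [433.9 -54.5  82. ] [456.5  52.8  82. ] mid [445.2  -0.9  82. ] len 109.70467403954304 ang 78.11046824737765
[[ 405.8 -246.    22. ]
 [ 422.6 -393.9   22. ]
 [ 577.1 -369.5   22. ]
 [ 566.8 -227.6   22. ]] [ 493.1 -309.3   22. ] [148.8 156.4 142.2 162. ]
```

servo_tool --deltas '[[[0,0,0],[0,0,-0.08],0.6],[[0,0,0],[0,0,-0.083],0.6],[[0.004,0.155,0],[0,0,0],0.6],[[0,0.155,0],[0,0,0],0.6],[[0,0.155,0],[0,0,0],0.6],[[0,0,0.17],[0,0,0],0.6],[[0,0,0.17],[0,0,0],0.6],[[0,0,0],[0,0,0],0.6]]'

```text
time_s: 7.3
eef_pos: [531.1, -28.1, 137.5]
ee_rot: [-0.005, 0.104, 0.995, 0.001]
force: [0.3, 0.5, -0.2]
grip_width: 0.596
grip_force: 0.0
```

servo_tool --deltas '[[[0,0,0.17],[0,0,0],0.6],[[0,0,0.165],[0,0,0],0.6],[[0,0,0],[0,0,0],0.6],[[0,0,0],[0,0,0],0],[[0,0,0],[0,0,0],0],[[0,0,0],[0,0,0],0],[[0,0,0],[0,0,0],0],[[0,0,0],[0,0,0],0]]'

```text
time_s: 8.1
eef_pos: [534.8, -29.4, 77.4]
ee_rot: [0.002, 0.104, 0.995, -0.0]
force: [-0.6, 0.1, 8.1]
grip_width: 0.148
grip_force: 59.5
```

Gripped. Lift by 12 mm.

servo_tool --deltas '[[[0,0,-0.03],[0,0,0],0],[[0,0,-0.03],[0,0,0],0],[[0,0,0],[0,0,0],0],[[0,0,0],[0,0,0],0]]'

```text
time_s: 8.5
eef_pos: [533.6, -29.1, 87.4]
ee_rot: [0.0, 0.104, 0.995, 0.0]
force: [-0.2, 0.6, -2.1]
grip_width: 0.152
grip_force: 58.6
```

servo_tool --deltas '[[[0,0,-0.008],[0,0,0],0],[[0,0.07,0],[0,0,0],0],[[0,0.08,0],[0,0,0],0],[[0,0.08,0],[0,0,0],0],[[0,0.08,0],[0,0,0],0],[[0,0,0],[0,0,0],0]]'

```text
time_s: 9.1
eef_pos: [546.6, 33.8, 88.7]
ee_rot: [-0.0, 0.103, 0.995, 0.0]
force: [-0.4, -0.1, -3.6]
grip_width: 0.151
grip_force: 58.7
```

servo_tool --deltas '[[[0,0.08,0],[0,0,0],0],[[0,0.08,0],[0,0,0],0],[[0,0.08,0],[0,0,0],0],[[0,0.08,0],[0,0,0],0],[[0,0,0],[0,0,0],0],[[0,0,0.01],[0,0,0],0],[[0,0,0.006],[0,0,0],0],[[0,0,0],[0,0,0],0]]'

```text
time_s: 9.9
eef_pos: [559.7, 93.8, 85.6]
ee_rot: [-0.0, 0.104, 0.995, -0.0]
force: [0.8, 0.4, -2.5]
grip_width: 0.148
grip_force: 59.0
```

servo_tool --deltas '[[[0,0,0.004],[0,0,0],0],[[0,0,0],[0,0,0],0],[[0,0,0],[0,0,0],0.6],[[0,0,0],[0,0,0],0.6],[[0,0,0],[0,0,0],0.6],[[0,0,-0.2],[0,0,0],0.6],[[0,0,-0.2],[0,0,0],0.6],[[0,0,-0.2],[0,0,0],0.6]]'

```text
time_s: 10.7
eef_pos: [559.5, 94.2, 206.4]
ee_rot: [-0.0, 0.104, 0.995, 0.0]
force: [1.0, -0.5, 1.1]
grip_width: 0.604
grip_force: 0.0
```

servo_tool --deltas '[[[0,-0.16,-0.05],[0,0,0],1],[[0,-0.16,-0.05],[0,0,0],1],[[0,-0.16,0],[0,0,0],1],[[0,-0.15,0],[0,0,0],1],[[0,0,0],[0,0,0.09],1],[[0,0,0],[0,0,0.09],1],[[0,0,0],[0,0,0.09],1],[[0,0,0],[0,0,0.09],1]]'

```text
time_s: 11.5
eef_pos: [533.7, -29.1, 224.9]
ee_rot: [0.0, 0.38, 0.925, 0.0]
force: [-0.4, -0.6, 0.2]
grip_width: 1.0
grip_force: 0.0
```

servo_tool --deltas '[[[0,0,0],[0,0,0.09],1],[[0,0,0],[0,0,0.09],1],[[0,0,0],[0,0,0.09],1],[[0,0,0],[0,0,0.09],1],[[0,0,0],[0,0,0.09],1],[[0,0,0],[0,0,0.09],1],[[0,0,0],[0,0,0.09],1],[[0,0,0],[0,0,0],1]]'

```text
time_s: 12.3
eef_pos: [533.7, -29.1, 224.9]
ee_rot: [0.0, 0.772, 0.635, 0.0]
force: [0.1, 0.9, 0.5]
grip_width: 0.999
grip_force: 0.0
```

Run:
```python
from h import *
s=telemetry.sense();np.savez("w3.npz",p=s["eef_pos"],q=s["ee_rot"]);w=optics.capture("wrist")
cv2.imwrite("pics/w3b.png",cv2.resize(w,(800,600),interpolation=cv2.INTER_CUBIC));print(s["eef_pos"],s["ee_rot"],s["force"])
```

```text
[533.69466511 -29.06417075 224.86033442] [9.80287849e-06 7.72178025e-01 6.35406245e-01 4.51175228e-05] [0.12198981 0.86126546 0.47775846]
```

View pics/w3b.png

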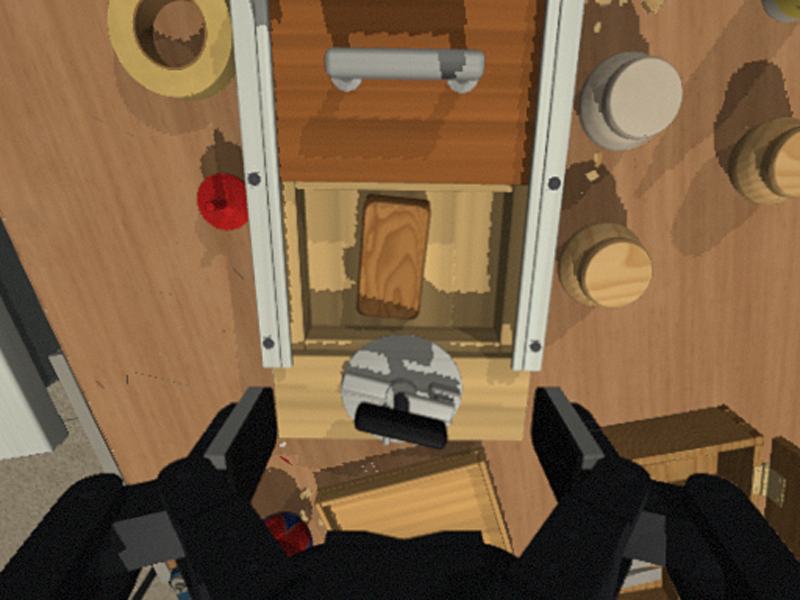

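The well is open and the hatch is parked. The block's top face runs roughly (367,197), (430,200), (420,304), (361,298), slightly rotated, and the T-bar sits turned near (401,425).

Run:
```python
from h import *
np.set_printoptions(precision=1,suppress=True)
d=np.load("w3.npz");P=(d["p"],d["q"])
f=lambda u,v,z:onz("wrist",((u+.5)*.64-.5,(v+.5)*.64-.5),z,P)
c=np.array([f(u,v,50) for u,v in[(367,196),(430,199),(420,304),(361,299)]])
e=lambda a:np.degrees(np.arctan2(a[1],a[0]))
print(c,c.mean(0),np.linalg.norm(np.roll(c,-1,0)-c,axis=1),e(c[0]-c[3]),e(c[1]-c[2]),e(c[1]-c[0]))
b=(f(327,64,102)+f(484,64,102))/2;print("bar",b)
```

```text
[[519.3  26.1  50. ]
 [561.7  15.6  50. ]
 [540.9 -58.7  50. ]
 [498.5 -46.4  50. ]] [530.1 -15.9  50. ] [43.7 77.2 44.1 75.4] 74.01611267137135 74.3685131815151 -13.830859357356735
bar [559.4  93.9 102. ]
```

servo_tool --deltas '[[[0,0,0],[0,0,0.052],0.85],[[0.031,-0.035,0.1],[0,0,0],0.85],[[0,0,0.18],[0,0,0],0.85],[[0,0,0.18],[0,0,0],0.85],[[0,0,0.18],[0,0,0],0.85],[[0,0,0.18],[0,0,0],0.85],[[0,0,0.1],[0,0,0],0.85],[[0,0,0.075],[0,0,0],0.85]]'

```text
time_s: 13.15
eef_pos: [528.0, -21.1, 24.2]
ee_rot: [-0.001, 0.796, 0.605, -0.001]
force: [1.2, 0.2, 0.6]
grip_width: 0.851
grip_force: 0.0
```

servo_tool --deltas '[[[0,0,0],[0,0,0],0.85],[[0,0,0],[0,0,0],0],[[0,0,0],[0,0,0],0],[[0,0,0],[0,0,0],0],[[0,0,0],[0,0,0],0]]' --squeeze 35

```text
time_s: 13.65
eef_pos: [529.3, -21.4, 27.1]
ee_rot: [0.001, 0.797, 0.604, 0.001]
force: [-1.3, -0.2, 6.9]
grip_width: 0.553
grip_force: 37.4
```

servo_tool --deltas '[[[0,0,-0.1],[0,0,0],0],[[0,0,-0.16],[0,0,0],0],[[0,0,-0.16],[0,0,0],0],[[0,0,-0.16],[0,0,0],0],[[0,0,-0.16],[0,0,0],0],[[0,0,-0.06],[0,0,0],0],[[-0.162,0.026,0],[0,0,0],0],[[-0.162,0.026,0],[0,0,0],0]]'

```text
time_s: 14.45
eef_pos: [520.8, -86.7, 185.6]
ee_rot: [-0.0, 0.796, 0.605, -0.0]
force: [-0.5, -0.6, -1.5]
grip_width: 0.558
grip_force: 36.6
```

servo_tool --deltas '[[[-0.162,0.026,0],[0,0,0],0],[[-0.162,0.026,0],[0,0,0],0],[[-0.162,0.026,0],[0,0,0],0],[[-0.162,0.026,0],[0,0,0],0],[[-0.162,0.026,0],[0,0,0],0],[[-0.162,0.026,0],[0,0,0],0],[[-0.162,0.026,0],[0,0,0],0],[[0,0,0],[0,0,-0.08],0]]'

```text
time_s: 15.25
eef_pos: [493.5, -317.8, 184.5]
ee_rot: [-0.0, 0.758, 0.652, -0.0]
force: [0.7, 0.9, -1.0]
grip_width: 0.551
grip_force: 36.6
```

servo_tool --deltas '[[[0,0,0],[0,0,-0.08],0],[[0,0,0],[0,0,-0.08],0],[[0,0,0.15],[0,0,0],0],[[0,0,0.15],[0,0,0],0],[[0,0,0.15],[0,0,0],0],[[0,0,0.15],[0,0,0],0],[[0,0,0.1],[0,0,0],0],[[0,0,0],[0,0,0],0]]'

```text
time_s: 16.05
eef_pos: [493.1, -313.1, 42.5]
ee_rot: [-0.003, 0.67, 0.743, 0.0]
force: [-0.2, 0.6, -0.3]
grip_width: 0.552
grip_force: 36.5
```

servo_tool --deltas '[[[0,0,0.07],[0,0,0],0],[[0,0,0.06],[0,0,0],0],[[0,0,0.01],[0,0,0],0],[[0,0,0],[0,0,0],0],[[0,0,0],[0,0,0],0]]'

```text
time_s: 16.55
eef_pos: [495.0, -314.8, 18.4]
ee_rot: [0.0, 0.67, 0.743, -0.0]
force: [0.5, -0.1, -1.2]
grip_width: 0.553
grip_force: 36.5
```

servo_tool --deltas '[[[0,0,0.018],[0,0,0],0],[[0,0,0.009],[0,0,0],0],[[0,0,0],[0,0,0],0],[[0,0,0],[0,0,0],0]]'

```text
time_s: 16.95
eef_pos: [494.8, -314.7, 13.1]
ee_rot: [0.0, 0.67, 0.743, -0.0]
force: [-2.5, 1.7, 6.4]
grip_width: 0.555
grip_force: 37.3
```

Contact at the expected height. Release and rise.

servo_tool --deltas '[[[0,0,0],[0,0,0],0.85],[[0,0,0],[0,0,0],0.85],[[0,0,0],[0,0,0],0.85],[[0,0,-0.1],[0,0,0],0.85],[[0,0,-0.2],[0,0,0],0.85],[[0,0,-0.2],[0,0,0],0.85],[[0,0,-0.2],[0,0,0],0.85],[[0,0,-0.2],[0,0,0],0.85]]'

```text
time_s: 17.75
eef_pos: [494.5, -314.4, 194.1]
ee_rot: [-0.0, 0.67, 0.742, 0.0]
force: [0.2, -0.9, -0.5]
grip_width: 0.847
grip_force: 0.0
```

servo_tool --deltas '[[[-0.1,0,-0.1],[0,0,0],0.85],[[-0.2,0,0],[0,0,0],0.85],[[-0.2,0,0],[0,0,0],0.85],[[0,0,0],[0,0,0],0.85],[[0,0,0],[0,0,0],0.85]]'

```text
time_s: 18.25
eef_pos: [504.7, -414.4, 211.7]
ee_rot: [-0.001, 0.67, 0.742, 0.0]
force: [-0.4, 0.1, 0.4]
grip_width: 0.854
grip_force: 0.0
```

Run:
```python
from h import *
s=telemetry.sense();w=optics.capture("wrist");v=optics.capture("side")[150:340,130:380]
im=np.hstack([cv2.resize(w,(400,300)),cv2.resize(v,(395,300),interpolation=cv2.INTER_CUBIC)])
cv2.imwrite("pics/fin.png",im);print(s["eef_pos"],s["force"],s["time_s"])
```

```text
[ 504.71176869 -414.35405454  211.69361752] [-0.35179402  0.13822898  0.38876828] 18.25
```

View pics/fin.png

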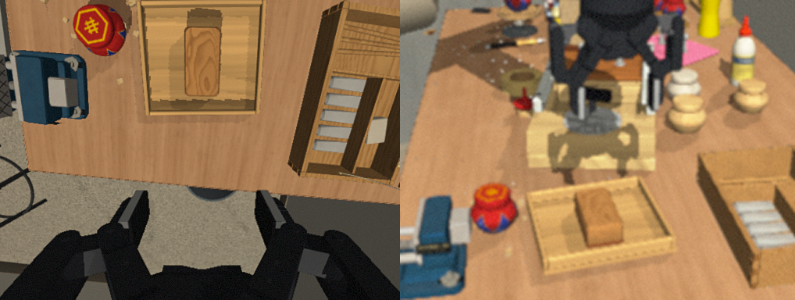

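The block lies flat in the middle of the tray, at (203,60) in the left half of the picture. The bystanders are upright and the arm is clear. Handing in.

```bash
python3 -c "
from rig import ctrl;print(ctrl.finish_job())"
```

```text
the job is handed in; nothing more can be done
None
```

I handed the job in at about 18 s of the 51 s limit: the catch is turned and seated, the hatch is parked about 126 mm from its recess, and the sanding block lies flat near the middle of the tray; the hand-in gave no verdict.

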